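# Clear the clamping board and slide the jaw up to clamp a housing

## Robot

A 6-joint arm with a two-finger parallel gripper is mounted at the origin on the work surface. World frame = base frame: x ahead of the robot, y to its left, z up, the work surface at z = 0. Lengths are in m, angles in rad, forces in N, time in s.
With the tool pointing down it reaches from about 0.35 to 0.975 m from the base axis. Payload 4.9 kg.
Tool frame: the origin (TCP) lies midway between the tips of the shut fingers; the grasp point (between the pads) lies behind it (manip.grasp_offset is the y of the grasp point in the tool frame, in m); y points along the fingers, z is the direction in which the jaws open and shut, and the axes are right-handed (so a half turn about y gives the same grasp; the last joint's range is limited). The gripper opens to 85 mm and grips with 20 to 120 N. Pads are 22 mm wide; open, the fingers measure 114 mm over their backs; the gripper's body (76 mm by 85 mm) begins 54 mm behind the grasp point. The pads swing forward as they close: fully open they stand 13 mm farther back than shut.
Start: joints at [-1.466, 0.053, 1.613, -0, 1.476, -0.119], TCP at [0.139, -0.609, 0.231] pointing down, gripper open.
Joint ranges: [-3.01, 3.01], [-1.01, 2.22], [0.06, 2.58], [-1.02, 4.17], [0.09, 2.62], [-3.14, 3.14]. Speed limits (rad/s): [2.57, 2.57, 3.14, 3.14, 3.14, 3.14].

## Interface

Orientations are given as a unit quaternion [w, x, y, z].
In Python, from plant import manip gives the robot as it stands. The module is installed in compiled form; this text tells all that it offers.
- The arm moves only by the shell command python3 -m jog 'ROWS'. ROWS is a JSON object of lists of equal length, an entry for each row: "offset": the shift along the world's x, y, z in units of 50 mm (1.0 is 50 mm), a list of three; "angular": the turn, a rotation vector about the world's x, y, z in units of 6 degrees (1.0 is 6 degrees), a list of three; "jaw": the finger opening in mm, from 0 to 85.4. In form: {"offset": [[tx, ty, tz], ...], "angular": [[ax, ay, az], ...], "jaw": [jaw, ...]}. A call has 1 to 12 rows; each row shifts and turns the commanded pose from where the row before left it; what a row does not reach is not made up. A row lasts 1/10 s, in which the tool goes at most 50 mm and 8.59 degrees, less where a joint would pass 70% of its speed; a pose out of reach is approached as far as the arm can. A call is refused whole if a number of a shift passes 1 or a number of a turn 1, either way. A call with a gripper value outside its range is refused whole. The fingers move at their own pace and stop on an object; the grip force is fixed at half the most. Time passes only in rows, so rows that do not move let the fingers close. It gives the time, the measured TCP pose, the force and the opening at its end, in the units of the state.
- manip.state(): the state, without advancing time (a new reading comes with each control period).
- manip.grab_frame(name): name is "scene" or "top"; returns the picture (480x640x3 uint8, blue, green, red); there is no depth.
- manip.camera_model(name): a dict with "fx", "fy", "cx", "cy" (pixels), "k1" (the pictures are not rectified: a ray, as slopes to the right and down, at radius r is drawn at 1 + k1 r^2 times it, then the intrinsics apply), "rvec" (rotation vector, rad) and "tvec" (3), from world to camera coordinates, as OpenCV has them. Camera axes: x right, y down, z forward; pixel columns grow to the right and rows downward; lengths in m; the calibration is good to about 2 mm. A picture is of the moment at which its call begins. camera_model takes no time and is no camera call.
- manip.job_done(): hands the job in, once; it reports no verdict.
The state is a dict: "time": time; "joint_pos": joint angles; "joint_vel": joint speeds; "joint_efforts": joint torques, N m; "tool_pos": TCP position; "tool_rot": TCP orientation; "contact_force": force on the tool from outside, world axes, zero at the start; "ft_torque": the same for the moment, N m; "gripper_width": opening from 0.0 (shut) to 1.0 (fully open).
Only numpy, scipy, OpenCV 4.12 (cv2) and the standard library are available. Lean on these libraries where they do the work, as an engineer would, in place of code of your own. Each camera call takes 0.05 s, during which the arm holds its last target.

## Task

Sweep the four metal offcuts off the white clamping board with the scraper block, never touching these sharp pieces with the fingers and leaving the clamp jaw where it is, and put the block down on the bench. Then slide the jaw along its track by its grip until it clamps the housing against the sprung stop: feel for the stop and push its spring pad in about half-way, so that the housing stays springily clamped, but do not ram the pad hard home. Leave the other things on the bench alone.

Things in the scene. Friction and masses are not known exactly. Their poses are not given: they have to be found in the camera images.
- jig: white-faced chipboard clamping board, fixed on the bench, 160 mm wide (its x), 500 mm long (its y), top face 28 mm above the bench; origin on the bench under its middle. Its +y is the direction of the track (dark flush slot with two bright lines at x = 0), from the jaw's end to the sprung stop's end; its -x long edge faces the robot
- hose_mouth (a point): centre of the open mouth of a fixed fume hose, 98 mm outer diameter, axis 270 mm above the bench at board x = 32 mm, that runs level from here along the board's +y to a grey filter unit (220 x 200 x 340 mm) 300 mm on. It hangs over the last part of the jaw's travel: no room for an upright gripper there, but for one leaning back to the robot by 28 to 45 degrees about the board's y
- jaw (a joint): travel of the sliding clamp jaw in m along the board's +y, 0 to 0.32; starts at 0 to 0.03. The jaw's middle is at board y = -0.190 + joint, x = 0. Stiff slide: about 8 N moves it (a little more when fast), and it stays where it is left, also against the stop's spring
- jaw_grip (a point): centre of the jaw's grip, 100 mm above the bench, axes as the board's. The jaw is a dark steel block 60 mm (x) by 24 mm (y), top 73 mm above the bench, clamping face 12 mm ahead (+y) of this point; on it stands a black ribbed grip 36 mm (x) by 20 mm (y), from 73 to 119 mm above the bench, to be pinched along y
- stop_zone (a point): point on the board's top, x = 0, y = 170 mm, near the sprung stop: a dark block 34 mm tall with an aluminium spring pad (50 mm wide, 33 mm tall) facing the jaw. Where it stands is not given: its pad's face is anywhere from 15 mm before to 15 mm beyond this point along the track. The pad starts to yield at 2.5 N, then 0.35 N per mm, and is hard home after 12 mm (6.7 N)
- housing: aluminium housing to be clamped, 60 mm (its x) by 80 mm (its y) by 34 mm tall, with a dark round socket on top (28 mm across, up to 43 mm); 0.15 to 0.22 kg, loose on the board on the track, between jaw and stop, its y within 5 degrees of the track, not yet touching the stop; origin at the centre of its underside
- scraper: scraper block standing on the bench: dark rubber foot 120 mm long (its y) by 30 mm (its x) by 20 mm tall, wooden handle on it 80 mm long by 22 mm thick (its x), up to 70 mm above the underside; about 0.22 kg; origin at the centre of its underside
- offcut0: loose dark steel bar offcut 28 x 18 x 14 mm, 50 g, lying on the board on the jaw's way, between jaw and housing (board y -110 to -10 mm, x -55 to 45 mm); origin at the centre of its underside as it first lies
- offcut1: loose dark steel bar offcut 26 x 20 x 13 mm, 50 g, lying on the board on the jaw's way, between jaw and housing (board y -110 to -10 mm, x -55 to 45 mm); origin at the centre of its underside as it first lies
- offcut2: loose dark steel bar offcut 28 x 16 x 16 mm, 50 g, lying on the board on the jaw's way, between jaw and housing (board y -110 to -10 mm, x -55 to 45 mm); origin at the centre of its underside as it first lies
- offcut3: loose dark steel bar offcut 24 x 20 x 15 mm, 50 g, lying on the board on the jaw's way, between jaw and housing (board y -110 to -10 mm, x -55 to 45 mm); origin at the centre of its underside as it first lies
- flux_can: bystander, leave alone: round can, 52 mm across, 70 mm tall
- solder_reel: bystander, leave alone: bare steel reel, 70 mm across, 40 mm tall
- driver: bystander, leave alone: screwdriver 170 mm long, lying on the bench
- connector: bystander, leave alone: small turned steel connector, 32 mm across its foot, 30 mm tall, standing on the board beside the sprung stop
- tip_tin: bystander, leave alone: open dark steel tin, 64 mm across, 35 mm tall
- spare_housing: bystander, leave alone: a second aluminium housing, 80 x 60 x 34 mm, on the bench beyond the board (not the one to clamp)
- wrench: bystander, leave alone: spanner 150 mm long, lying on the bench

How it is judged:
By the outcome, as a careful person would: the job done as asked, in the order asked, and still so for the second after the job is handed in, with the robot touching nothing.
It also fails if it takes over 72 s, if anything falls off the work surface, if the arm or the gripper's body presses on something with over 40 N, if the wrist force passes 120 N, or if a joint passes its speed limit or range.

## Working session

There is one attempt and no reset: what is moved stays moved. The work goes in short steps, Python scripts to look and compute and a shell command to move; the robot and the scene stay as the last step left them, time stands still between calls to the robot, and variables do not carry over. Pictures are saved under pics/ and viewed, and the job is handed in when it is done.

```bash
mkdir -p pics
python3 - <<'E'
from plant import manip
import cv2
s=manip.state()
for k,v in s.items(): print(k,v)
print(manip.grasp_offset)
for n in("scene","top"):
    cv2.imwrite(f"pics/{n}0.png",manip.grab_frame(n)); print(manip.camera_model(n))
E
```

```text
time 0.0
joint_pos [-1.46598177e+00  5.33366275e-02  1.61427224e+00  2.84965618e-06
  1.47600461e+00 -1.19014158e-01]
joint_vel [ 0.00104797  0.00038673 -0.00027608  0.00061473 -0.0005289   0.00076191]
joint_efforts [-4.08384412e-04 -3.93682337e+01 -3.70180070e+01 -9.47489843e-05
  6.95703246e-03 -3.24923597e-06]
tool_pos [ 0.13865557 -0.60879523  0.23008856]
tool_rot [ 0.07897625 -0.0789641   0.7033973  -0.70196842]
contact_force [-0.65801472 -0.66048191 -0.23863555]
ft_torque [ 0.02510754 -0.02743338  0.01093529]
gripper_width 0.9975614051429146
-0.0187
{'fx': 479.1074356764819, 'fy': 479.1074356764819, 'cx': 312.65074323859034, 'cy': 247.42296179536902, 'k1': 0.019513829530951203, 'rvec': array([ 1.87573692,  1.83265732, -0.61550832]), 'tvec': array([-0.02653586, -0.32229477,  1.48130965])}
{'fx': 483.3949748910491, 'fy': 483.3949748910491, 'cx': 314.74644603230576, 'cy': 239.4407331215094, 'k1': 0.01951523201844903, 'rvec': array([ 2.13035347, -2.1789134 ,  0.12779388]), 'tvec': array([0.03492041, 0.55756729, 1.23211471])}
```

View pics/scene0.png

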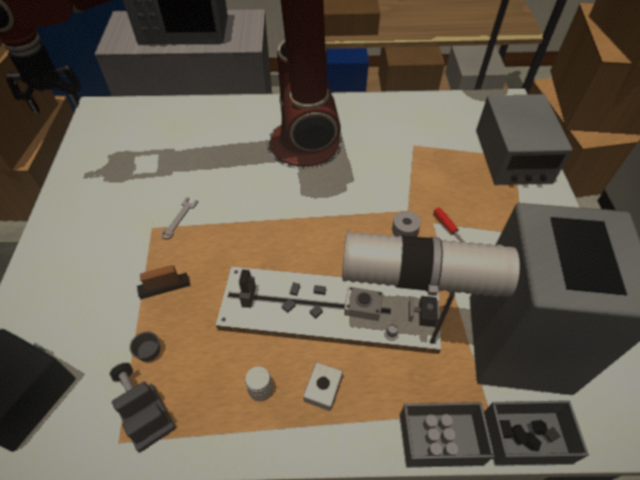

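View pics/top0.png

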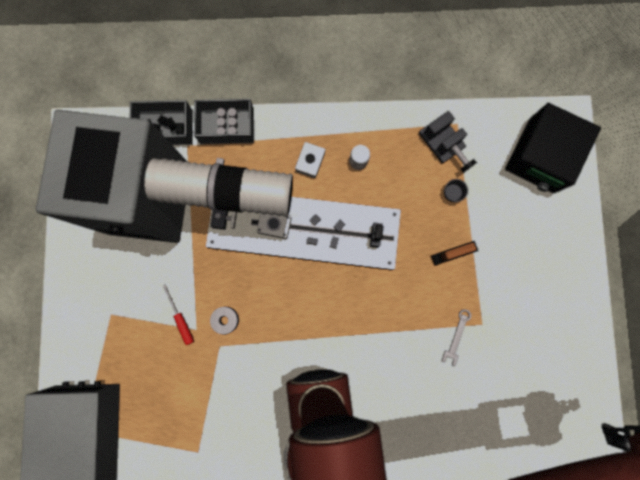

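The scene view shows the board in the middle: jaw at (247,285), four offcuts around (305,298), housing at (365,302), stop at (428,310) and scraper at (163,281). In the top view the scraper is at (455,253), the jaw at (376,234) and the board corners at about (206,248), (396,268) and (401,208). The hose covers the fourth corner.

```bash
cat > h.py <<'E'
import numpy as np, cv2
from plant import manip
from scipy.optimize import brentq
def cam(n):
    m=manip.camera_model(n); R=cv2.Rodrigues(np.array(m['rvec']))[0]; return m,R,np.array(m['tvec'])
def ray(n,u,v):
    m,R,t=cam(n); d=np.array([(u-m['cx'])/m['fx'],(v-m['cy'])/m['fy']]); rd=np.hypot(*d); r=rd
    for _ in range(20): r=rd/(1+m['k1']*r*r)
    d=d*(r/rd if rd>0 else 1)
    return -R.T@t, R.T@np.array([d[0],d[1],1.])
def pt(n,u,v,z):
    o,d=ray(n,u,v); return o+d*(z-o[2])/d[2]
def proj(n,p):
    m,R,t=cam(n); c=R@np.array(p,float)+t; d=c[:2]/c[2]; s=1+m['k1']*(d@d); return m['fx']*d[0]*s+m['cx'],m['fy']*d[1]*s+m['cy']
def rot(q): 
    from scipy.spatial.transform import Rotation as Ro
    return Ro.from_quat([q[1],q[2],q[3],q[0]])
E
python3 - <<'E'
import cv2
t=cv2.imread('pics/top0.png'); s=cv2.imread('pics/scene0.png')
cv2.imwrite('pics/tc.png',cv2.resize(t[190:280,195:415],None,fx=3.6,fy=3.6,interpolation=cv2.INTER_CUBIC))
cv2.imwrite('pics/sc.png',cv2.resize(s[230:360,130:450],None,fx=2.5,fy=2.5,interpolation=cv2.INTER_CUBIC))
cv2.imwrite('pics/ts.png',cv2.resize(t[220:290,400:500],None,fx=6,fy=6,interpolation=cv2.INTER_CUBIC))
E
```

```text
(no output)
```

View pics/tc.png

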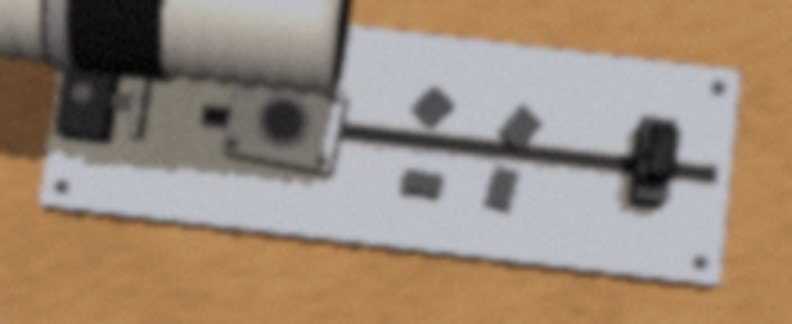

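View pics/sc.png

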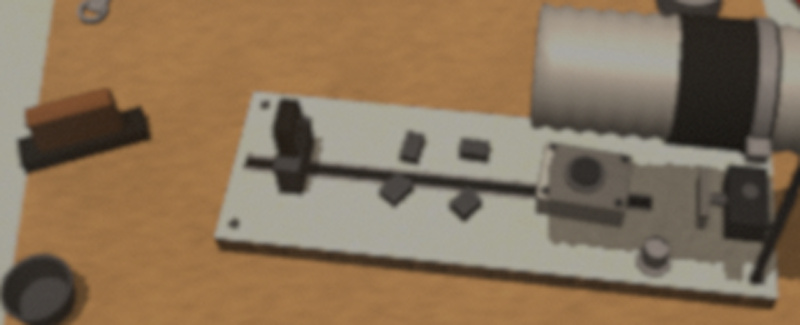

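View pics/ts.png

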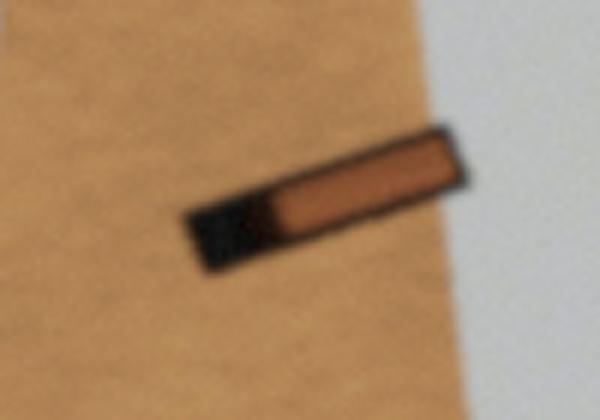

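```bash
cat >> h.py <<'E'
def tc(x,y): return (195+(x+.5)/3.6-.5,190+(y+.5)/3.6-.5)
def sc(x,y): return (130+(x+.5)/2.5-.5,230+(y+.5)/2.5-.5)
def ts(x,y): return (400+(x+.5)/6-.5,220+(y+.5)/6-.5)
E
python3 - <<'E'
from h import *
np.set_printoptions(precision=4,suppress=True)
A=pt('top',*tc(41,208),.028);B=pt('top',*tc(720,285),.028);C=pt('top',*tc(738,70),.028)
print(A,B,C,np.linalg.norm(A-B),np.linalg.norm(B-C))
A2=pt('scene',*sc(775,298-2),.028);B2=pt('scene',*sc(253,93),.028);C2=pt('scene',*sc(218,240),.028)
print(A2,B2,C2,np.linalg.norm(B2-C2),np.linalg.norm(A2-C2))
y=A-B;y/=np.linalg.norm(y);print('yaw y axis',np.degrees(np.arctan2(y[1],y[0]))-90)
y=A2-C2;y/=np.linalg.norm(y);print('yaw y axis',np.degrees(np.arctan2(y[1],y[0]))-90)
print('center', (A+C)/2, (A2+B2)/2)
# scraper
for p in [(187,215),(210,272),(468,185),(447,125)]: print('foot',pt('top',*ts(*p),.02 if p[0]<300 else .045))
for p in [(270,200),(280,238),(462,178),(444,135)]: print('handle',pt('top',*ts(*p),.07))
for p in [(25,108),(110,90),(118,105),(33,125)]: print('handle S',pt('scene',*sc(*p),.07))
for p in [(24,172),(150,133)]: print('foot S bottom',pt('scene',*sc(*p),.0))
E
```

```text
[0.5445 0.3088 0.028 ] [ 0.477  -0.1844  0.028 ] [ 0.6349 -0.2044  0.028 ] 0.49780365273917354 0.15916580493958146
[0.7026 0.2878 0.028 ] [ 0.4774 -0.1831  0.028 ] [ 0.6367 -0.2015  0.028 ] 0.16039610561294174 0.4936551265197563
yaw y axis -7.786828967196854
yaw y axis -7.673324343960985
center [0.5897 0.0522 0.028 ] [0.59   0.0523 0.028 ]
foot [ 0.5107 -0.282   0.02  ]
foot [ 0.4854 -0.2908  0.02  ]
foot [ 0.5187 -0.3971  0.045 ]
foot [ 0.5449 -0.3898  0.045 ]
handle [ 0.5119 -0.3055  0.07  ]
handle [ 0.4958 -0.3088  0.07  ]
handle [ 0.5194 -0.3865  0.07  ]
handle [ 0.5378 -0.3801  0.07  ]
handle S [ 0.5176 -0.3847  0.07  ]
handle S [ 0.4993 -0.309   0.07  ]
handle S [ 0.5165 -0.299   0.07  ]
handle S [ 0.5366 -0.3737  0.07  ]
foot S bottom [ 0.5443 -0.4011  0.    ]
foot S bottom [ 0.5031 -0.2861  0.    ]
```

```bash
cat >> h.py <<'E'
BO=np.array([0.5898,0.0522,0]); a=np.radians(-7.72)
BR=np.array([[np.cos(a),-np.sin(a),0],[np.sin(a),np.cos(a),0],[0,0,1]])
def b(p): return BR.T@(np.asarray(p)-BO)
def w(p): return BO+BR@np.asarray(p,float)
E
python3 - <<'E'
from h import *
np.set_printoptions(precision=3,suppress=True)
for nm,p in dict(o_a=(433,106),o_b=(520,127),o_c=(421,185),o_d=(502,189)).items(): print(nm,b(pt('top',*tc(*p),.043)))
for nm,p in dict(o_a=(466,201),o_b=(397,187),o_c=(475,147),o_d=(412,144)).items(): print(nm,b(pt('scene',*sc(*p),.042)))
print('slot ends',b(pt('top',*tc(714,174),.028)))
print('housing near corners',[b(pt('top',*tc(*p),.062)) for p in [(345,95),(330,175),(222,152),(283,120)]])
print('housing S',[b(pt('scene',*sc(*p),.062)) for p in [(551,145),(538,195),(627,207),(633,155)]],'sock',b(pt('scene',*sc(585,172),.071)),b(pt('top',*tc(283,121),.071)))
print('pad top',[b(pt('top',*tc(*p),.061)) for p in [(147,80),(137,138)]])
print('pad S',[b(pt('scene',*sc(*p),.061)) for p in [(699,168),(701,225)]])
print('jaw grip',b(pt('scene',*sc(289,100),.119)),b(pt('top',*tc(656,148),.119)))
print('mouth S',[b(pt('scene',*sc(*p),.27)) for p in [(535,65),(540,8),(534,125)]])
print('mouth T',b(pt('top',*tc(347,40),.27)), [proj('top',w([32e-3,y,.27])) for y in (0,.05,.1)], proj('scene',w([32e-3,.05,.27])))
for n,(u,v) in dict(can=(360,152),sp=(310,160)).items(): print(n,b(pt('top',u,v,.05)))
E
```

```text
o_a [ 0.025 -0.028  0.043]
o_b [ 0.017 -0.093  0.043]
o_c [-0.033 -0.026  0.043]
o_d [-0.03  -0.085  0.043]
o_a [ 0.025 -0.027  0.042]
o_b [ 0.017 -0.091  0.042]
o_c [-0.033 -0.025  0.042]
o_d [-0.03  -0.084  0.042]
slot ends [ 0.    -0.238  0.028]
housing near corners [array([0.023, 0.035, 0.062]), array([-0.036,  0.038,  0.062]), array([-0.028,  0.117,  0.062]), array([-0.   ,  0.077,  0.062])]
housing S [array([-0.031,  0.045,  0.062]), array([0.023, 0.037, 0.062]), array([0.026, 0.116, 0.062]), array([-0.028,  0.12 ,  0.062])] sock [-0.     0.077  0.071] [-0.002  0.076  0.071]
pad top [array([0.018, 0.177, 0.061]), array([-0.025,  0.179,  0.061])]
pad S [array([-0.022,  0.179,  0.061]), array([0.036, 0.18 , 0.061])]
jaw grip [-0.016 -0.189  0.119] [ 0.001 -0.184  0.119]
mouth S [array([0.031, 0.026, 0.27 ]), array([-0.023,  0.026,  0.27 ]), array([0.084, 0.029, 0.27 ])]
mouth T [0.021 0.021 0.27 ] [(np.float64(301.4767368279448), np.float64(197.0498223809489)), (np.float64(278.4417473646461), np.float64(194.52004698140385)), (np.float64(255.4420364329073), np.float64(191.99049043324123))] (np.float64(356.6390935579498), np.float64(257.1831934661229))
can [ 0.216 -0.127  0.05 ]
sp [0.18  0.002 0.05 ]
```

```bash
cat >> h.py <<'E'
def st():
    s=manip.state(); R=rot(s['tool_rot']).as_matrix()
    print('t',round(s['time'],2),'tcp',s['tool_pos'].round(4) if hasattr(s['tool_pos'],'round') else s['tool_pos'],'ydir',R[:,1].round(3),'zdir',R[:,2].round(3),'zyaw',round(float(np.degrees(np.arctan2(R[1,2],R[0,2]))),2),'F',np.round(s['contact_force'],2),'w',round(s['gripper_width'],3)); print('q',np.round(s['joint_pos'],3))
    return s,R
E
python3 - <<'E'
from h import *
np.set_printoptions(precision=3,suppress=True)
s,R=st()
print((np.array([0.5166,-0.3435,0.12])-s['tool_pos'])/.05)
E
```

```text
t 0.1 tcp [ 0.139 -0.609  0.23 ] ydir [-0.     0.002 -1.   ] zdir [ 0.222 -0.975 -0.002] zyaw -77.18 F [-0.06  1.05 -0.18] w 1.001
q [-1.466  0.053  1.614  0.     1.476 -0.119]
[ 7.559  5.307 -2.204]
```

```bash
python3 -m jog '{"offset":[[0.63,0.44,0],[0.63,0.44,0],[0.63,0.44,0],[0.63,0.44,0],[0.63,0.44,0],[0.63,0.44,0],[0.63,0.44,0],[0.63,0.44,0],[0.63,0.44,0],[0.63,0.44,0],[0.63,0.44,0],[0.63,0.44,0]],"angular":[[0,0,1],[0,0,1],[0,0,1],[0,0,1],[0,0,1],[0,0,1],[0,0,1],[0,0,1],[0,0,1],[0,0,1],[0,0,1],[0,0,1]],"jaw":[85,85,85,85,85,85,85,85,85,85,85,85]}'
python3 -m jog '{"offset":[[0,0,-0.5],[0,0,-0.5],[0,0,-0.5],[0,0,-0.5],[0,0,0],[0,0,0]],"angular":[[0,0,1],[0,0,1],[0,0,1],[0,0,0.86],[0,0,0],[0,0,0]],"jaw":[70,70,70,70,70,70]}'
python3 -c "
from h import *
s,R=st();print((np.array([0.5166,-0.3435,0.034])-s['tool_pos'])/.05)"
```

```text
time: 1.3
tool_pos: [0.5177, -0.3441, 0.2307]
tool_rot: [0.478, -0.478, 0.521, -0.521]
contact_force: [1.1, -0.3, 0.1]
gripper_width: 0.994
time: 1.9
tool_pos: [0.5164, -0.3451, 0.1309]
tool_rot: [0.572, -0.572, 0.417, -0.416]
contact_force: [1.1, 0.4, 0.1]
gripper_width: 0.821
t 1.9 tcp [ 0.5164 -0.3451  0.1309] ydir [-0.001  0.001 -1.   ] zdir [ 0.952  0.307 -0.001] zyaw 17.87 F [1.1  0.39 0.05] w 0.821
q [-0.709  0.124  1.709  0.     1.31  -1.021]
[ 0.00400995  0.0322864  -1.93759785]
```

```bash
python3 -m jog '{"offset":[[0,0.03,-0.5],[0,0,-0.5],[0,0,-0.5],[0,0,-0.3],[0,0,-0.14],[0,0,0],[0,0,0],[0,0,0],[0,0,0],[0,0,0]],"angular":[[0,0,0],[0,0,0],[0,0,0],[0,0,0],[0,0,0],[0,0,0],[0,0,0],[0,0,0],[0,0,0],[0,0,0]],"jaw":[70,70,70,70,70,70,0,0,0,0]}'
python3 -m jog '{"offset":[[0,0,0],[0,0,0],[0,0,0]],"angular":[[0,0,0],[0,0,0],[0,0,0]],"jaw":[0,0,0]}'
python3 -c "
from h import *
s,R=st()
f=manip.grab_frame('scene');cv2.imwrite('pics/g1.png',cv2.resize(f[200:380,100:340],None,fx=3.3,fy=3.3))"
```

```text
time: 2.9
tool_pos: [0.5174, -0.3445, 0.0356]
tool_rot: [-0.572, 0.572, -0.415, 0.416]
contact_force: [-1.0, 0.6, 3.4]
gripper_width: 0.25
time: 3.2
tool_pos: [0.5174, -0.3445, 0.0355]
tool_rot: [-0.572, 0.572, -0.415, 0.416]
contact_force: [-0.7, 0.0, 5.1]
gripper_width: 0.251
t 3.2 tcp [ 0.5174 -0.3445  0.0355] ydir [ 0.001 -0.001 -1.   ] zdir [0.951 0.309 0.001] zyaw 17.98 F [-0.67  0.05  5.14] w 0.251
q [-0.707  0.236  1.758 -0.     1.146 -1.021]
```

View pics/g1.png

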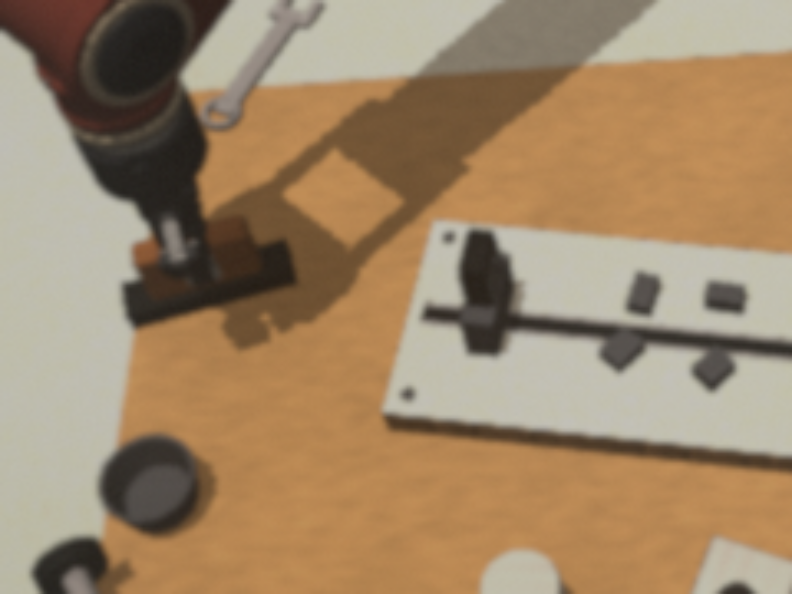

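```bash
python3 -c "
from h import *
s,R=st();print(w([.07,-.062,0]),(w([.07,-.062,.175])-s['tool_pos'])/.05, (w([-.12,-.062,0])-w([.07,-.062,0]))/.05)"
```

```text
t 3.25 tcp [ 0.5174 -0.3444  0.0355] ydir [ 0.001 -0.001 -1.   ] zdir [0.951 0.309 0.001] zyaw 17.98 F [-0.39 -0.19  5.44] w 0.251
q [-0.707  0.236  1.758 -0.     1.146 -1.021]
[ 0.65083696 -0.0186413   0.        ] [2.66962629 6.51615031 2.78911754] [-3.7655582   0.51046196  0.        ]
```

```bash
python3 -m jog '{"offset":[[0,0,0.3],[0,0,0.5],[0,0,0.5],[0,0,0.5],[0,0,0.5],[0,0,0.5],[0,0,0]],"angular":[[0,0,0],[0,0,0],[0,0,0],[0,0,0],[0,0,0],[0,0,0],[0,0,0]],"jaw":[0,0,0,0,0,0,0]}'
python3 -m jog '{"offset":[[0.222,0.543,0],[0.222,0.543,0],[0.222,0.543,0],[0.222,0.543,0],[0.222,0.543,0],[0.222,0.543,0],[0.222,0.543,0],[0.222,0.543,0],[0.222,0.543,0],[0.222,0.543,0],[0.222,0.543,0],[0.222,0.543,0]],"angular":[[0,0,-0.357],[0,0,-0.357],[0,0,-0.357],[0,0,-0.357],[0,0,-0.357],[0,0,-0.357],[0,0,-0.357],[0,0,-0.357],[0,0,-0.357],[0,0,-0.357],[0,0,-0.357],[0,0,-0.357]],"jaw":[0,0,0,0,0,0,0,0,0,0,0,0]}'
python3 -m jog '{"offset":[[0,0,0],[0,0,0]],"angular":[[0,0,0],[0,0,0]],"jaw":[0,0]}'
python3 -c "
from h import *
s,R=st();print('board',b(s['tool_pos']))
f=manip.grab_frame('scene');cv2.imwrite('pics/g2.png',cv2.resize(f[180:380,180:440],None,fx=3,fy=3))"
```

```text
time: 3.95
tool_pos: [0.5184, -0.3453, 0.1791]
tool_rot: [-0.572, 0.572, -0.413, 0.418]
contact_force: [0.7, -0.3, -1.1]
gripper_width: 0.248
time: 5.15
tool_pos: [0.649, -0.0167, 0.1719]
tool_rot: [0.464, -0.466, 0.534, -0.532]
contact_force: [0.1, 0.1, -2.0]
gripper_width: 0.248
time: 5.35
tool_pos: [0.649, -0.0175, 0.1723]
tool_rot: [0.465, -0.466, 0.533, -0.531]
contact_force: [-0.3, -0.1, -2.5]
gripper_width: 0.251
t 5.35 tcp [ 0.649  -0.0175  0.1723] ydir [-0.003 -0.    -1.   ] zdir [ 0.991 -0.133 -0.003] zyaw -7.63 F [-0.3  -0.11 -2.46] w 0.251
q [-0.141  0.152  1.607 -0.     1.386 -0.008]
board [ 0.06798576 -0.06112266  0.17226966]
```

View pics/g2.png

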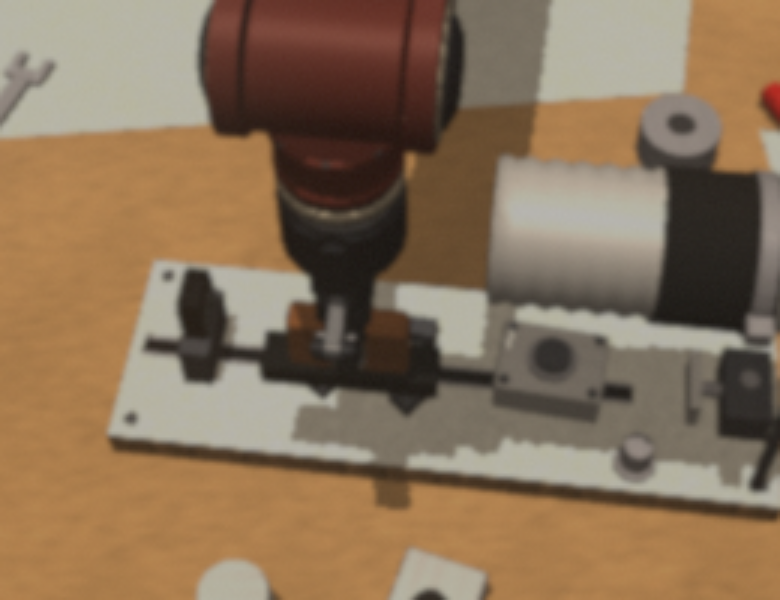

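```bash
python3 -m jog '{"offset":[[0.06,-0.02,-0.4],[0,0,-0.4],[0,0,-0.4],[0,0,-0.4],[0,0,-0.3],[0,0,-0.15],[0,0,-0.05],[0,0,0],[0,0,0]],"angular":[[0,0,0],[0,0,0],[0,0,0],[0,0,0],[0,0,0],[0,0,0],[0,0,0],[0,0,0],[0,0,0]],"jaw":[0,0,0,0,0,0,0,0,0]}'
python3 -c "
from h import *
s,R=st();print('board',b(s['tool_pos']))
f=manip.grab_frame('scene');cv2.imwrite('pics/g3.png',cv2.resize(f[180:380,180:440],None,fx=3,fy=3))"
```

```text
time: 6.3
tool_pos: [0.6537, -0.0193, 0.0706]
tool_rot: [-0.466, 0.465, -0.532, 0.533]
contact_force: [-0.6, -0.1, -2.0]
gripper_width: 0.248
t 6.3 tcp [ 0.6537 -0.0193  0.0706] ydir [ 0.002 -0.    -1.   ] zdir [ 0.991 -0.134  0.002] zyaw -7.72 F [-0.55 -0.12 -2.05] w 0.248
q [-0.143  0.26   1.662 -0.     1.217 -0.008]
board [ 0.07297105 -0.06225964  0.07058127]
```

View pics/g3.png

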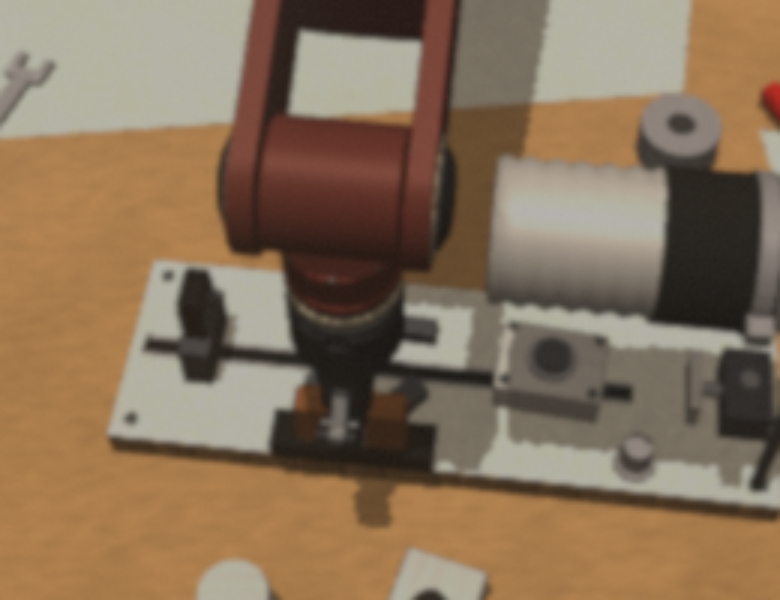

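```bash
python3 -m jog '{"offset":[[0,0,-0.06],[0,0,-0.03],[0,0,0],[0,0,0]],"angular":[[0,0,0],[0,0,0],[0,0,0],[0,0,0]],"jaw":[0,0,0,0]}'
python3 -m jog '{"offset":[[-0.15,0.02,0],[-0.15,0.02,0],[-0.15,0.02,0],[-0.15,0.02,0],[-0.15,0.02,0],[-0.15,0.02,0]],"angular":[[0,0,0],[0,0,0],[0,0,0],[0,0,0],[0,0,0],[0,0,0]],"jaw":[0,0,0,0,0,0]}'
python3 -c "
from h import *
s,R=st();print('board',b(s['tool_pos']))
f=manip.grab_frame('scene');cv2.imwrite('pics/g4.png',cv2.resize(f[180:380,180:440],None,fx=3,fy=3))
f=manip.grab_frame('top');cv2.imwrite('pics/g4t.png',cv2.resize(f[190:320,240:420],None,fx=4,fy=4))"
```

```text
time: 6.75
tool_pos: [0.6528, -0.019, 0.0647]
tool_rot: [0.465, -0.465, 0.533, -0.532]
contact_force: [-0.6, 0.7, -2.9]
gripper_width: 0.243
time: 7.35
tool_pos: [0.6072, -0.0129, 0.0649]
tool_rot: [-0.465, 0.465, -0.532, 0.533]
contact_force: [0.4, 0.3, -2.5]
gripper_width: 0.251
t 7.35 tcp [ 0.6072 -0.0129  0.0649] ydir [ 0.  0. -1.] zdir [ 0.991 -0.134  0.   ] zyaw -7.72 F [ 0.45  0.34 -2.49] w 0.251
q [-0.144  0.168  1.781  0.     1.193 -0.009]
board [ 0.02603233 -0.06221479  0.06486321]
```

View pics/g4.png

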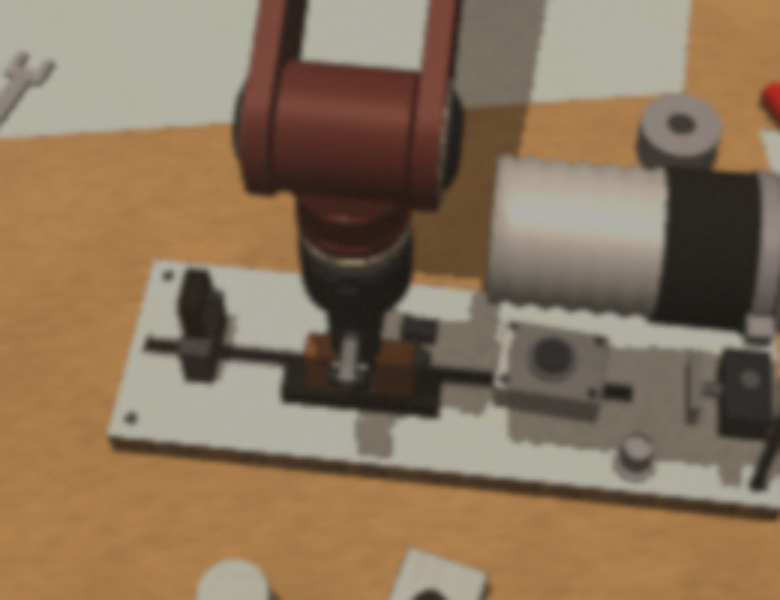

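View pics/g4t.png

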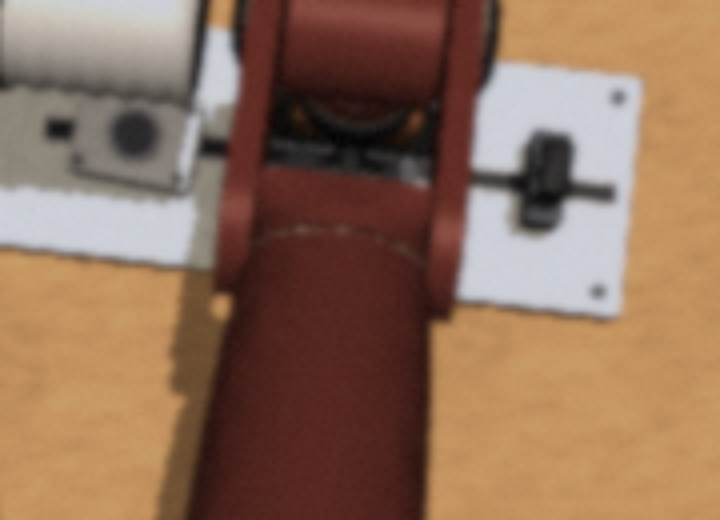

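```bash
python3 -m jog '{"offset":[[-0.2,0.027,0],[-0.25,0.033,0],[-0.25,0.033,0],[-0.25,0.033,0],[-0.25,0.033,0],[-0.25,0.033,0],[-0.25,0.033,0],[-0.25,0.033,0],[-0.25,0.033,0],[-0.25,0.033,0],[-0.25,0.033,0],[-0.2,0.033,0]],"angular":[[0,0,0],[0,0,0],[0,0,0],[0,0,0],[0,0,0],[0,0,0],[0,0,0],[0,0,0],[0,0,0],[0,0,0],[0,0,0],[0,0,0]],"jaw":[0,0,0,0,0,0,0,0,0,0,0,0]}'
python3 -c "
from h import *
s,R=st();print('board',b(s['tool_pos']))
f=manip.grab_frame('scene');cv2.imwrite('pics/g5.png',cv2.resize(f[180:380,180:440],None,fx=3,fy=3))
"
```

```text
time: 8.65
tool_pos: [0.4612, 0.0067, 0.0643]
tool_rot: [0.465, -0.466, 0.533, -0.532]
contact_force: [0.1, 0.2, -1.1]
gripper_width: 0.25
t 8.65 tcp [0.4612 0.0067 0.0643] ydir [-0.002  0.    -1.   ] zdir [ 0.991 -0.134 -0.002] zyaw -7.72 F [ 0.09  0.21 -1.14] w 0.25
q [-0.147 -0.179  2.128 -0.     1.195 -0.012]
board [-0.12135332 -0.06241069  0.06427121]
```

View pics/g5.png

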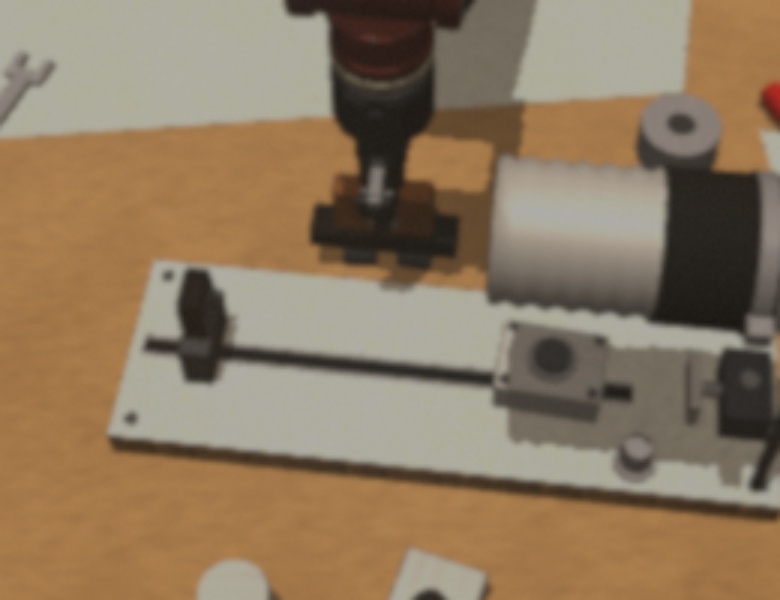

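```bash
python3 -m jog '{"offset":[[0,0,0.3],[0,0,0.5],[0,0,0.5],[0,-0.3,0.2],[0,-0.5,0],[0,-0.6,0],[0,-0.6,0],[0,-0.6,0],[0,-0.6,0],[0.1,-0.6,0],[0.1,-0.6,0],[0.12,-0.6,0]],"angular":[[0,0,0],[0,0,0],[0,0,0],[0,0,0],[0,0,0.5],[0,0,0.5],[0,0,0.5],[0,0,0.5],[0,0,0.5],[0,0,0.5],[0,0,0.5],[0,0,0.5]],"jaw":[0,0,0,0,0,0,0,0,0,0,0,0]}'
python3 -m jog '{"offset":[[0.2,-0.6,0],[0.2,-0.5,0],[0.2,-0.5,0],[0.2,-0.4,0],[0,0,0],[0,0,0]],"angular":[[0,0,0.28],[0,0,0],[0,0,0],[0,0,0],[0,0,0],[0,0,0]],"jaw":[0,0,0,0,0,0]}'
python3 -c "
from h import *
s,R=st();print((np.array([.517,-.344,.0365])-s['tool_pos'])/.05)
f=manip.grab_frame('scene');cv2.imwrite('pics/g6.png',f)
"
```

```text
time: 9.9
tool_pos: [0.4787, -0.2448, 0.1396]
tool_rot: [0.566, -0.566, 0.424, -0.424]
contact_force: [0.6, 1.4, -2.6]
gripper_width: 0.25
time: 10.5
tool_pos: [0.5186, -0.3434, 0.1393]
tool_rot: [0.572, -0.572, 0.416, -0.415]
contact_force: [-0.5, -0.5, -1.7]
gripper_width: 0.251
t 10.5 tcp [ 0.5186 -0.3434  0.1393] ydir [-0.001  0.001 -1.   ] zdir [ 0.951  0.308 -0.001] zyaw 17.93 F [-0.54 -0.46 -1.72] w 0.251
q [-0.705  0.118  1.701  0.     1.324 -1.018]
[-0.03233233 -0.01128895 -2.05599623]
```

View pics/g6.png

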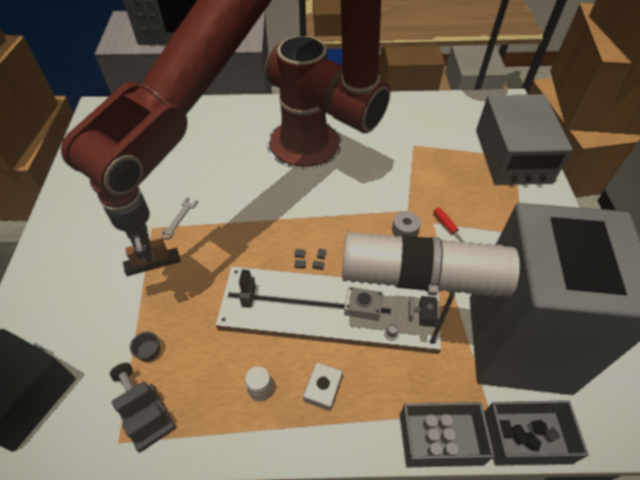

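All four offcuts lie on the bench at about (310,259), in front of the board, and the jaw has not moved. Next I'm setting the block down.

```bash
python3 -m jog '{"offset":[[0,0,-0.5],[0,0,-0.5],[0,0,-0.5],[0,0,-0.3],[0,0,-0.15],[0,0,-0.06],[0,0,-0.04],[0,0,0]],"angular":[[0,0,0],[0,0,0],[0,0,0],[0,0,0],[0,0,0],[0,0,0],[0,0,0],[0,0,0]],"jaw":[0,0,0,0,0,0,0,0]}'
```

```text
time: 11.35
tool_pos: [0.5195, -0.3441, 0.0384]
tool_rot: [-0.572, 0.572, -0.415, 0.416]
contact_force: [-0.1, -0.5, -1.9]
gripper_width: 0.247
```

```bash
python3 -m jog '{"offset":[[0,0,-0.03],[0,0,-0.03],[0,0,0],[0,0,0]],"angular":[[0,0,0],[0,0,0],[0,0,0],[0,0,0]],"jaw":[0,0,0,0]}'
```

```text
time: 11.75
tool_pos: [0.5196, -0.3442, 0.0356]
tool_rot: [-0.572, 0.572, -0.415, 0.416]
contact_force: [-0.8, 0.3, 4.3]
gripper_width: 0.249
```

```bash
python3 -m jog '{"offset":[[0,0,0],[0,0,0],[0,0,0],[0,0,0.3],[0,0,0.5],[0,0,0.6],[0,0,0.6],[0,0,0.6],[0,0,0]],"angular":[[0,0,0],[0,0,0],[0,0,0],[0,0,0],[0,0,0],[0,0,0],[0,0,0],[0,0,0],[0,0,0]],"jaw":[60,70,70,80,85,85,85,85,85]}'
python3 -c "
from h import *
s,R=st()
t=np.radians(40); yd=BR@np.array([np.sin(t),0,-np.cos(t)])
G=w([0,-.186,.103]); T=G+.0187*yd; P=T-.1*yd
print('T',T,'P',P,(P-s['tool_pos'])/.05,'appr',(T-P)/.05)
zd=BR@[0,1,0]; Rt=np.stack([np.cross(yd,zd),yd,zd],1)
from scipy.spatial.transform import Rotation as Ro
r=Ro.from_matrix(Rt@R.T).as_rotvec(degrees=True)/6;print('rotvec units',r,np.linalg.norm(r))
f=manip.grab_frame('scene');cv2.imwrite('pics/g7.png',cv2.resize(f[200:380,100:400],None,fx=2.6,fy=2.6))
"
```

```text
time: 12.65
tool_pos: [0.5216, -0.3458, 0.1717]
tool_rot: [-0.572, 0.572, -0.412, 0.42]
contact_force: [1.2, -1.5, 0.9]
gripper_width: 0.993
t 12.65 tcp [ 0.5216 -0.3458  0.1717] ydir [ 0.009 -0.007 -1.   ] zdir [0.951 0.308 0.006] zyaw 17.97 F [ 1.18 -1.52  0.92] w 0.993
q [-0.704  0.09   1.675 -0.     1.365 -1.018]
T [ 0.57672541 -0.13372885  0.08867497] P [ 0.51302925 -0.12509415  0.16527941] [-0.17179575  4.41464345 -0.12930537] appr [ 1.27392324 -0.17269401 -1.53208889]
rotvec units [-4.48009186 -5.27211483 10.25446759] 12.37014645845512
```

View pics/g7.png

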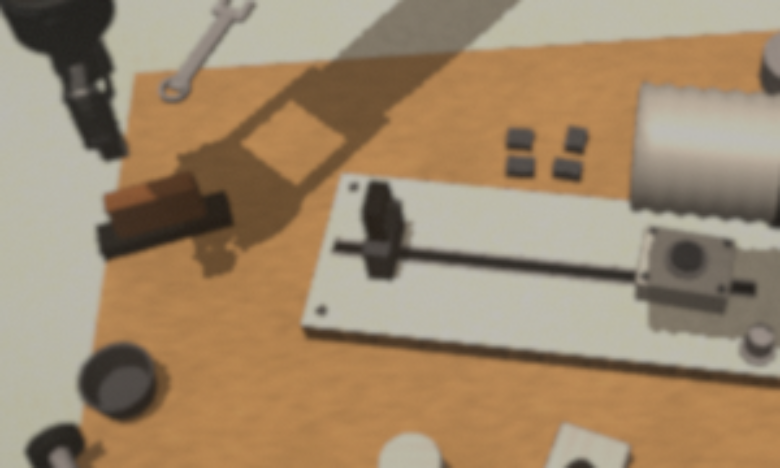

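```bash
python3 -m jog '{"offset":[[0,0.3,0],[0,0.37,0],[0,0.37,0],[0,0.37,0],[0,0.37,0],[0,0.37,0],[0,0.37,0],[0,0.37,0],[0,0.37,0],[0,0.37,0],[0,0.37,0],[0,0.37,0]],"angular":[[-0.32,-0.377,0.733],[-0.32,-0.377,0.733],[-0.32,-0.377,0.733],[-0.32,-0.377,0.733],[-0.32,-0.377,0.733],[-0.32,-0.377,0.733],[-0.32,-0.377,0.733],[-0.32,-0.377,0.733],[-0.32,-0.377,0.733],[-0.32,-0.377,0.733],[-0.32,-0.377,0.733],[-0.32,-0.377,0.733]],"jaw":[85,85,85,85,85,85,85,85,85,85,85,85]}'
python3 -m jog '{"offset":[[0,0,0],[0,0,0],[0,0,0],[0,0,0]],"angular":[[-0.32,-0.377,0.733],[-0.32,-0.377,0.733],[0,0,0],[0,0,0]],"jaw":[85,85,85,85]}'
cat > rem.py <<'E'
from h import *
from scipy.spatial.transform import Rotation as Ro
import sys
s,R=st()
t=np.radians(float(sys.argv[1])); yd=BR@np.array([np.sin(t),0,-np.cos(t)])
G=w([0,float(sys.argv[2]),.103]); T=G+.0187*yd; P=T-.1*yd
print('board tcp',b(s['tool_pos']),'toP',(P-s['tool_pos'])/.05,'toT',(T-s['tool_pos'])/.05)
zd=BR@[0,1,0]; Rt=np.stack([np.cross(yd,zd),yd,zd],1)
r=Ro.from_matrix(Rt@R.T).as_rotvec(degrees=True)/6;print('rotvec units',r,np.linalg.norm(r))
E
python3 rem.py 40 -.186
python3 -c "
from h import *
f=manip.grab_frame('scene');cv2.imwrite('pics/g8.png',cv2.resize(f[150:350,120:420],None,fx=2.6,fy=2.6))
f=manip.grab_frame('top');cv2.imwrite('pics/g8t.png',cv2.resize(f[170:300,280:480],None,fx=4,fy=4))
"
```

```text
time: 13.9
tool_pos: [0.518, -0.1239, 0.1627]
tool_rot: [-0.652, 0.683, 0.106, 0.31]
contact_force: [0.5, 0.4, -0.5]
gripper_width: 0.995
time: 14.3
tool_pos: [0.5183, -0.1251, 0.1633]
tool_rot: [-0.646, 0.682, 0.191, 0.284]
contact_force: [-0.2, -1.1, 0.1]
gripper_width: 0.993
t 14.3 tcp [ 0.5183 -0.1251  0.1633] ydir [ 0.627 -0.091 -0.773] zdir [ 0.14   0.99  -0.003] zyaw 81.98 F [-0.24 -1.1   0.07] w 0.993
q [-0.492 -0.564  2.341  0.329  0.735 -2.098]
board tcp [-0.04702067 -0.18534148  0.16333148] toP [-0.10557894  0.00102157  0.03895867] toT [ 1.1683443  -0.17167245 -1.49313021]
rotvec units [ 0.01633671 -0.11273858  0.05015429] 0.12446817712454496
```

View pics/g8.png

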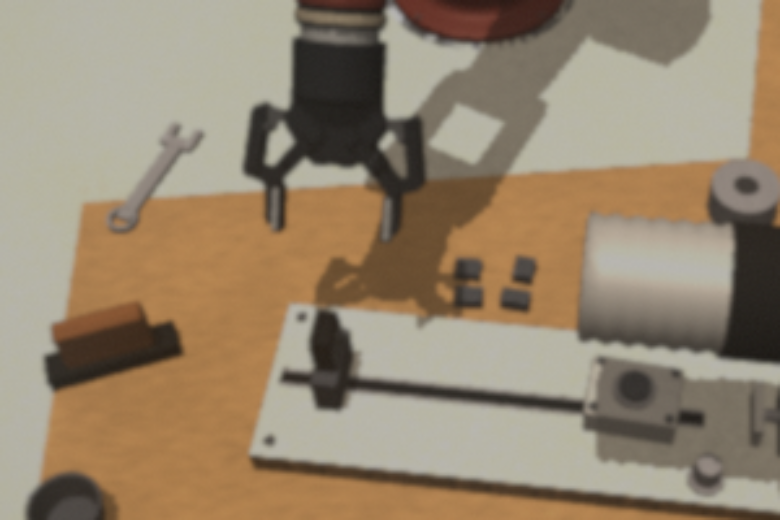

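View pics/g8t.png

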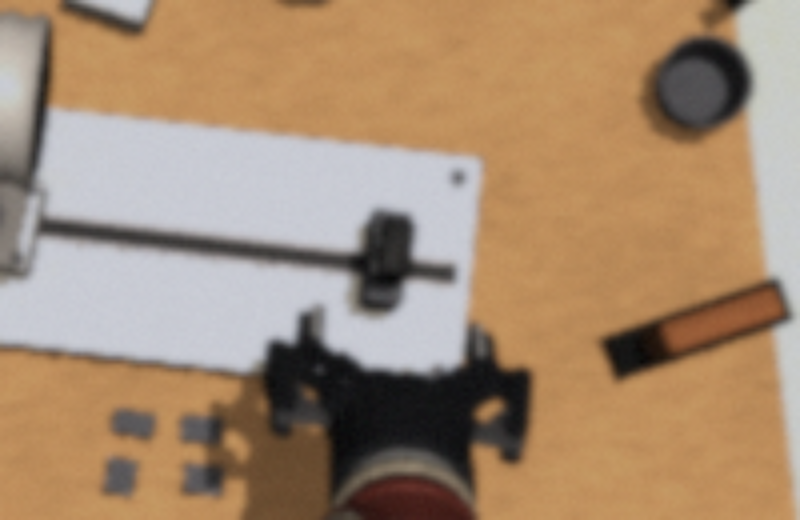

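```bash
python3 -m jog '{"offset":[[0.2,-0.03,-0.26],[0.22,-0.03,-0.28],[0.22,-0.03,-0.28],[0.22,-0.03,-0.28],[0.18,-0.03,-0.23],[0.12,-0.02,-0.15],[0,0,0],[0,0,0]],"angular":[[0,-0.1,0.05],[0,0,0],[0,0,0],[0,0,0],[0,0,0],[0,0,0],[0,0,0],[0,0,0]],"jaw":[85,85,85,85,85,85,85,85]}'
python3 rem.py 40 -.186
python3 -c "
from h import *
f=manip.grab_frame('scene');cv2.imwrite('pics/g9.png',cv2.resize(f[190:350,160:400],None,fx=3.3,fy=3.3))
f=manip.grab_frame('top');cv2.imwrite('pics/g9t.png',cv2.resize(f[170:300,280:480],None,fx=4,fy=4))
"
```

```text
time: 15.2
tool_pos: [0.5772, -0.1335, 0.0904]
tool_rot: [-0.646, 0.68, 0.198, 0.285]
contact_force: [-0.5, -0.4, 0.1]
gripper_width: 0.993
t 15.2 tcp [ 0.5772 -0.1335  0.0904] ydir [ 0.637 -0.087 -0.766] zdir [ 0.132  0.991 -0.003] zyaw 82.41 F [-0.45 -0.41  0.12] w 0.993
q [-0.447 -0.245  2.258  0.43   0.493 -2.2  ]
board tcp [ 0.01240833 -0.18569664  0.0903527 ] toP [-1.28243199  0.16772474  1.49853422] toT [-0.00850875 -0.00496927 -0.03355467]
rotvec units [ 0.02644273  0.00145057 -0.02126875] 0.033965895596654284
```

View pics/g9.png

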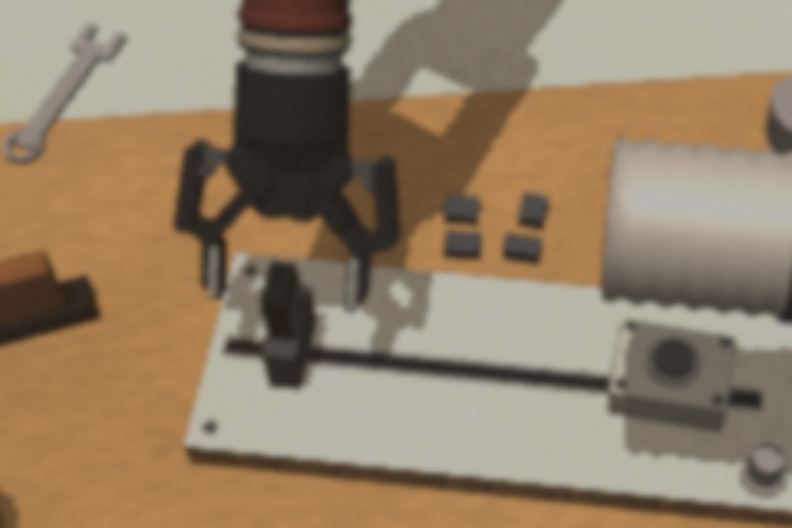

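View pics/g9t.png

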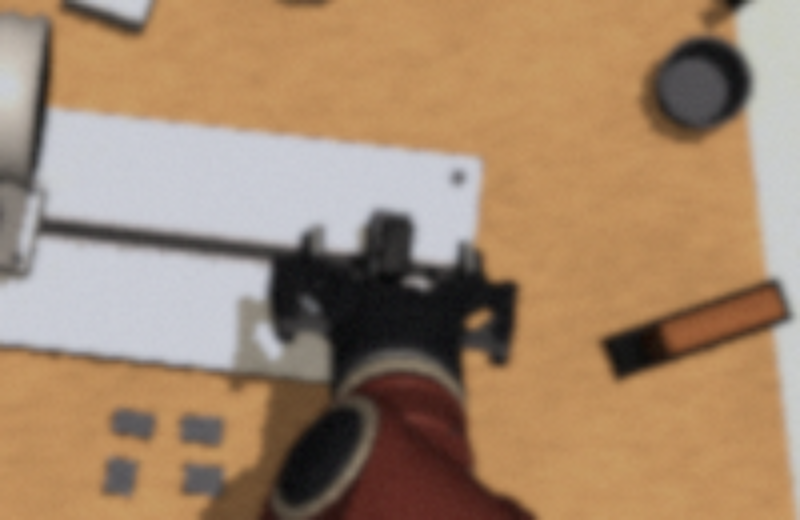

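```bash
python3 -m jog '{"offset":[[0,0,0],[0,0,0],[0,0,0],[0,0,0],[0,0,0],[0,0,0],[0,0,0],[0,0,0]],"angular":[[0,0,0],[0,0,0],[0,0,0],[0,0,0],[0,0,0],[0,0,0],[0,0,0],[0,0,0]],"jaw":[40,30,0,0,0,0,0,0]}'
python3 rem.py 40 -.186
python3 -c "
from h import *
f=manip.grab_frame('scene');cv2.imwrite('pics/g10.png',cv2.resize(f[190:350,160:400],None,fx=3.3,fy=3.3))
"
```

```text
time: 16.1
tool_pos: [0.5769, -0.1343, 0.0908]
tool_rot: [-0.645, 0.68, 0.198, 0.286]
contact_force: [-7.2, -1.0, 5.5]
gripper_width: 0.225
t 16.1 tcp [ 0.5769 -0.1343  0.0908] ydir [ 0.638 -0.089 -0.765] zdir [ 0.134  0.991 -0.004] zyaw 82.33 F [-7.17 -0.96  5.53] w 0.225
q [-0.449 -0.247  2.258  0.43   0.492 -2.201]
board tcp [ 0.01224032 -0.18655234  0.09080581] toP [-1.27680318  0.1842322   1.48947209] toT [-0.00287994  0.01153818 -0.04261679]
rotvec units [ 0.03556474  0.01281432 -0.00787613] 0.038614645907565505
```

View pics/g10.png

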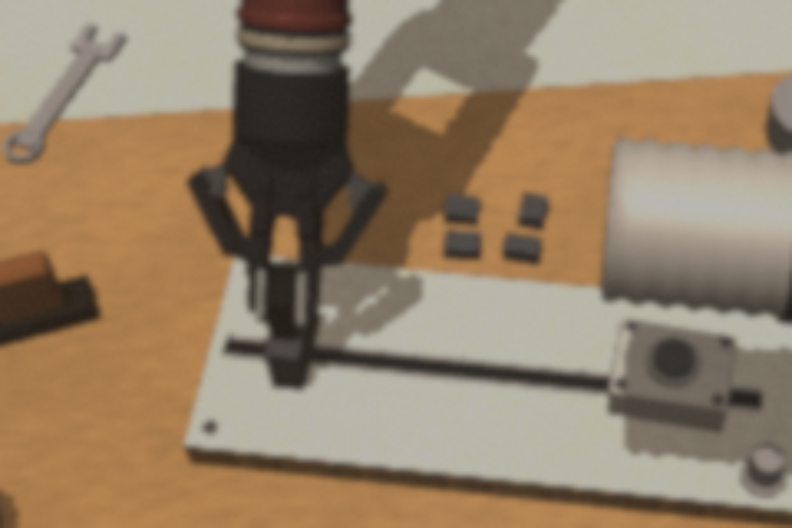

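```bash
python3 -m jog '{"offset":[[0.02,0.15,0],[0.04,0.297,0],[0.04,0.297,0],[0.04,0.297,0],[0.04,0.297,0],[0.04,0.297,0],[0.04,0.297,0],[0.04,0.297,0],[0.04,0.297,0],[0.04,0.297,0],[0.04,0.297,0],[0.04,0.297,0]],"angular":[[0,0,0],[0,0,0],[0,0,0],[0,0,0],[0,0,0],[0,0,0],[0,0,0],[0,0,0],[0,0,0],[0,0,0],[0,0,0],[0,0,0]],"jaw":[0,0,0,0,0,0,0,0,0,0,0,0]}'
cat > fs.py <<'E'
from h import *
s,R=st(); print('board tcp',b(s['tool_pos']).round(4),'Fb',(BR.T@np.array(s['contact_force'])).round(2))
E
python3 fs.py
python3 -c "
from h import *
f=manip.grab_frame('scene');cv2.imwrite('pics/g11.png',cv2.resize(f[190:350,210:450],None,fx=3.3,fy=3.3))
"
```

```text
time: 17.35
tool_pos: [0.6009, 0.036, 0.0909]
tool_rot: [-0.645, 0.68, 0.198, 0.286]
contact_force: [12.6, -10.5, -7.7]
gripper_width: 0.228
t 17.35 tcp [0.6009 0.036  0.0909] ydir [ 0.639 -0.09  -0.764] zdir [ 0.134  0.991 -0.004] zyaw 82.29 F [ 12.61 -10.46  -7.71] w 0.228
q [-0.031 -0.207  2.227 -0.169  0.429 -1.34 ]
board tcp [ 0.0132 -0.0145  0.0909] Fb [13.9  -8.67 -7.71]
```

View pics/g11.png

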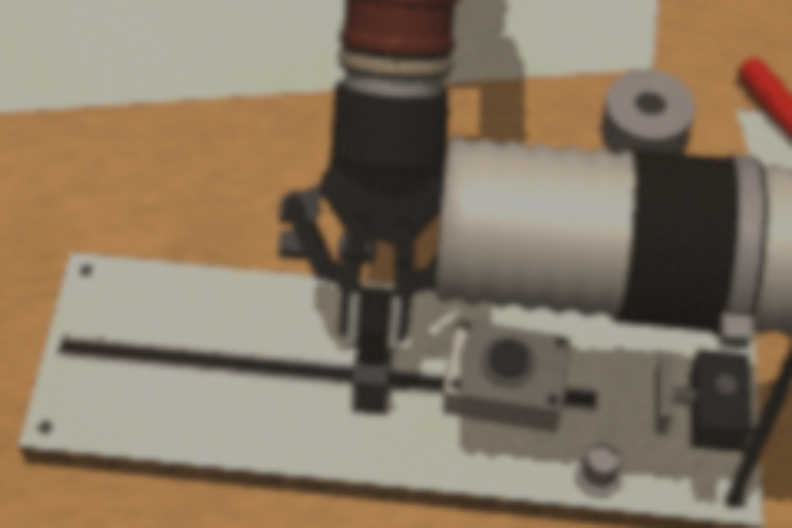

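```bash
python3 -m jog '{"offset":[[0.025,0.1,-0.01],[0.025,0.15,-0.005],[0.022,0.15,0],[0.022,0.15,0],[0.022,0.15,0],[0.022,0.15,0]],"angular":[[0,0,0],[0,0,0],[0,0,0],[0,0,0],[0,0,0],[0,0,0]],"jaw":[0,0,0,0,0,0]}'
python3 fs.py
python3 -m jog '{"offset":[[0.022,0.15,0],[0.022,0.15,0],[0.022,0.15,0],[0.015,0.1,0]],"angular":[[0,0,0],[0,0,0],[0,0,0],[0,0,0]],"jaw":[0,0,0,0]}'
python3 fs.py
python3 -c "
from h import *
f=manip.grab_frame('scene');cv2.imwrite('pics/g12.png',cv2.resize(f[190:350,210:450],None,fx=3.3,fy=3.3))
f=manip.grab_frame('top');cv2.imwrite('pics/g12t.png',cv2.resize(f[150:300,180:380],None,fx=4,fy=4))
"
```

```text
time: 18.0
tool_pos: [0.6071, 0.0785, 0.0907]
tool_rot: [-0.645, 0.681, 0.197, 0.286]
contact_force: [-8.8, -8.6, 10.0]
gripper_width: 0.227
t 18.0 tcp [0.6071 0.0785 0.0907] ydir [ 0.637 -0.09  -0.765] zdir [ 0.135  0.991 -0.005] zyaw 82.26 F [-8.77 -8.63 10.  ] w 0.227
q [ 0.068 -0.167  2.192 -0.314  0.447 -1.132]
board tcp [0.0136 0.0284 0.0907] Fb [-7.53 -9.73 10.  ]
time: 18.4
tool_pos: [0.611, 0.106, 0.0907]
tool_rot: [-0.645, 0.681, 0.197, 0.286]
contact_force: [-11.3, -8.8, 11.6]
gripper_width: 0.226
t 18.4 tcp [0.611  0.106  0.0907] ydir [ 0.637 -0.091 -0.766] zdir [ 0.135  0.991 -0.005] zyaw 82.25 F [-11.34  -8.82  11.6 ] w 0.226
q [ 0.13  -0.137  2.166 -0.396  0.463 -1.012]
board tcp [0.0138 0.0561 0.0907] Fb [-10.05 -10.26  11.6 ]
```

View pics/g12.png

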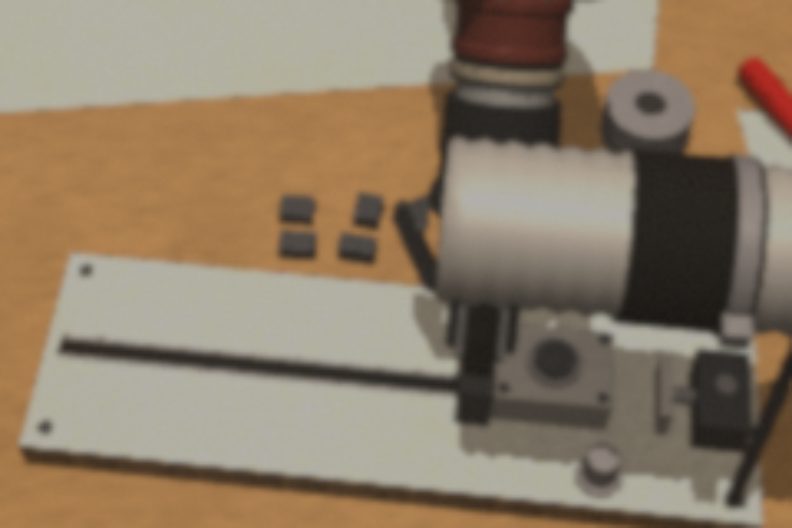

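View pics/g12t.png

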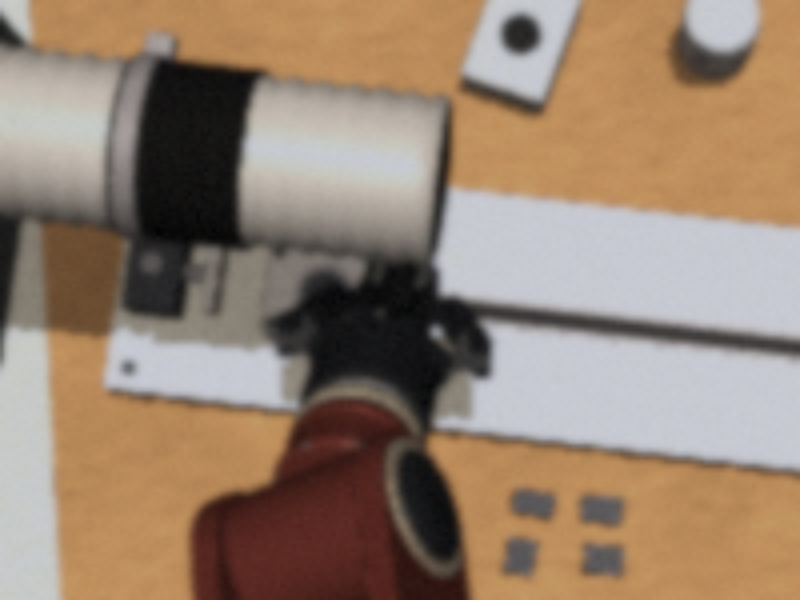

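```bash
python3 -m jog '{"offset":[[0,0.06,0.006],[0.006,0.06,0],[0.008,0.06,0],[0.008,0.06,0],[0.008,0.06,0],[0.008,0.06,0]],"angular":[[0,0,0],[0,0,0],[0,0,0],[0,0,0],[0,0,0],[0,0,0]],"jaw":[0,0,0,0,0,0]}'
python3 fs.py
for i in 1 2 3; do python3 fs.py | tail -1; python3 -m jog '{"offset":[[0.003,0.02,0]],"angular":[[0,0,0]],"jaw":[0]}' | sed -n 4p; done; python3 fs.py
```

```text
time: 19.1
tool_pos: [0.6134, 0.1234, 0.0908]
tool_rot: [-0.645, 0.681, 0.197, 0.286]
contact_force: [-0.1, -10.2, 3.2]
gripper_width: 0.222
t 19.1 tcp [0.6134 0.1234 0.0908] ydir [ 0.638 -0.091 -0.765] zdir [ 0.135  0.991 -0.005] zyaw 82.24 F [ -0.07 -10.25   3.18] w 0.222
q [ 0.167 -0.117  2.149 -0.443  0.474 -0.94 ]
board tcp [0.0139 0.0737 0.0908] Fb [  1.31 -10.16   3.18]
board tcp [0.0139 0.0737 0.0908] Fb [  1.31 -10.16   3.18]
contact_force: [-0.0, -10.7, 3.4]
board tcp [0.0138 0.0748 0.0908] Fb [  1.39 -10.56   3.41]
contact_force: [-0.4, -10.2, 3.3]
board tcp [0.0139 0.0757 0.0908] Fb [  0.98 -10.21   3.34]
contact_force: [-0.3, -10.1, 3.7]
t 19.4 tcp [0.6139 0.1263 0.0908] ydir [ 0.637 -0.091 -0.765] zdir [ 0.135  0.991 -0.005] zyaw 82.24 F [ -0.28 -10.12   3.71] w 0.223
q [ 0.174 -0.114  2.145 -0.45   0.476 -0.929]
board tcp [0.0139 0.0767 0.0908] Fb [  1.08 -10.07   3.71]
```

```bash
python3 -m jog '{"offset":[[0.003,0.02,0],[0.003,0.02,0],[0.003,0.02,0]],"angular":[[0,0,0],[0,0,0],[0,0,0]],"jaw":[0,0,0]}' >/dev/null; python3 fs.py|tail -1
python3 -m jog '{"offset":[[0.003,0.02,0],[0.003,0.02,0]],"angular":[[0,0,0],[0,0,0]],"jaw":[0,0]}' >/dev/null; python3 fs.py|tail -1
python3 -m jog '{"offset":[[0.003,0.02,0],[0.003,0.02,0]],"angular":[[0,0,0],[0,0,0]],"jaw":[0,0]}' >/dev/null; python3 fs.py|tail -1
python3 -m jog '{"offset":[[0.003,0.02,0]],"angular":[[0,0,0]],"jaw":[0]}' >/dev/null; python3 fs.py|tail -1
python3 -c "
from h import *
f=manip.grab_frame('scene');cv2.imwrite('pics/g13.png',cv2.resize(f[270:350,340:450],None,fx=7,fy=7,interpolation=cv2.INTER_CUBIC))
"
```

```text
board tcp [0.0139 0.0796 0.0908] Fb [ 0.79 -9.99  4.1 ]
board tcp [0.0139 0.0817 0.0908] Fb [  0.44 -10.14   4.33]
board tcp [0.0139 0.0837 0.0908] Fb [  1.06 -10.28   4.64]
board tcp [0.0139 0.0847 0.0908] Fb [ 0.02 -9.73  4.26]
```

View pics/g13.png

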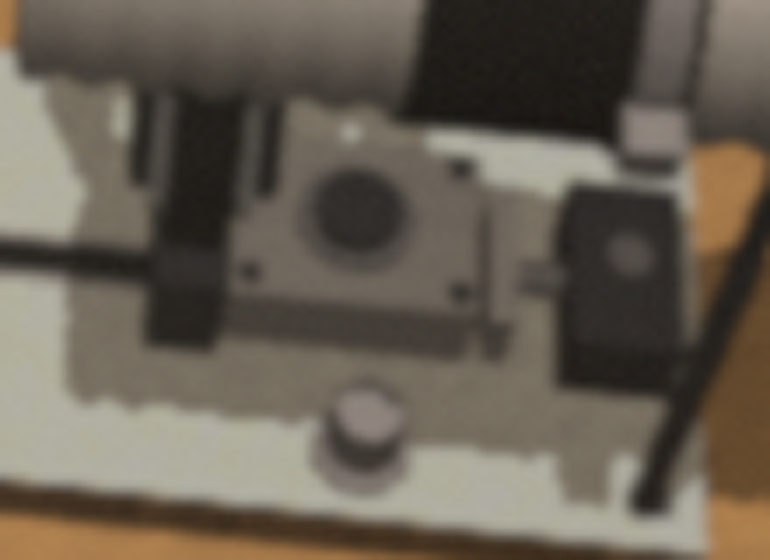

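The housing is squared against the jaw. Its front edge at (478,240) is almost at the pad at (490,250), so contact is a millimetre or two away.

```bash
python3 -m jog '{"offset":[[0.003,0.02,0]],"angular":[[0,0,0]],"jaw":[0]}' >/dev/null; python3 fs.py|tail -1
python3 -m jog '{"offset":[[0.003,0.02,0]],"angular":[[0,0,0]],"jaw":[0]}' >/dev/null; python3 fs.py|tail -1
python3 -m jog '{"offset":[[0.003,0.02,0]],"angular":[[0,0,0]],"jaw":[0]}' >/dev/null; python3 fs.py|tail -1
python3 -m jog '{"offset":[[0.003,0.02,0]],"angular":[[0,0,0]],"jaw":[0]}' >/dev/null; python3 fs.py|tail -1
python3 -m jog '{"offset":[[0.003,0.02,0]],"angular":[[0,0,0]],"jaw":[0]}' >/dev/null; python3 fs.py|tail -1
```

```text
board tcp [0.0139 0.0857 0.0908] Fb [ -0.97 -10.43   6.01]
board tcp [0.014  0.0867 0.0908] Fb [ -0.2  -10.17   4.49]
board tcp [0.0139 0.0877 0.0908] Fb [-0.23 -9.89  4.81]
board tcp [0.014  0.0884 0.0908] Fb [ -1.9  -13.38   6.34]
board tcp [0.014  0.0892 0.0908] Fb [ -1.29 -12.91   5.16]
```

```bash
python3 -m jog '{"offset":[[0.003,0.02,0]],"angular":[[0,0,0]],"jaw":[0]}' >/dev/null; python3 fs.py|tail -1
python3 -m jog '{"offset":[[0.003,0.02,0]],"angular":[[0,0,0]],"jaw":[0]}' >/dev/null; python3 fs.py|tail -1
python3 -m jog '{"offset":[[0.003,0.02,0]],"angular":[[0,0,0]],"jaw":[0]}' >/dev/null; python3 fs.py|tail -1
python3 -m jog '{"offset":[[0.003,0.02,0]],"angular":[[0,0,0]],"jaw":[0]}' >/dev/null; python3 fs.py|tail -1
```

```text
board tcp [0.0139 0.0901 0.0907] Fb [ -1.74 -13.35   6.54]
board tcp [0.014  0.091  0.0908] Fb [ -2.34 -14.08   6.22]
board tcp [0.014  0.0919 0.0908] Fb [ -1.79 -13.93   6.58]
board tcp [0.014  0.0929 0.0907] Fb [ -1.92 -14.94   7.54]
```

```bash
python3 -m jog '{"offset":[[0.003,0.02,0],[0,0,0],[0,0,0]],"angular":[[0,0,0],[0,0,0],[0,0,0]],"jaw":[0,0,0]}' >/dev/null; python3 fs.py|tail -1
```

```text
board tcp [0.014  0.0939 0.0908] Fb [ -1.88 -13.75   6.62]
```

```bash
python3 -m jog '{"offset":[[-0.002,-0.016,0],[0,0,0]],"angular":[[0,0,0],[0,0,0]],"jaw":[0,0]}' >/dev/null; python3 fs.py|tail -1
```

```text
board tcp [0.014  0.0939 0.0908] Fb [ -1.36 -10.47   4.98]
```

```bash
python3 -m jog '{"offset":[[-0.003,-0.02,0],[-0.002,-0.016,0],[0,0,0]],"angular":[[0,0,0],[0,0,0],[0,0,0]],"jaw":[0,0,0]}' >/dev/null; python3 fs.py|tail -1
```

```text
board tcp [0.014  0.0939 0.0908] Fb [ 1.7  -2.97  2.18]
```

```bash
python3 -m jog '{"offset":[[0,0,0],[0,0,0],[0,0,0],[0,0,0],[0,0,0]],"angular":[[0,0,0],[0,0,0],[0,0,0],[0,0,0],[0,0,0]],"jaw":[25,32,40,40,40]}'; python3 fs.py|tail -1
python3 -m jog '{"offset":[[-0.13,0.018,0.15],[-0.25,0.035,0.3],[-0.25,0.035,0.3],[-0.3,0.04,0.36],[-0.3,0.04,0.36],[-0.3,0.04,0.3],[-0.3,0,0.2],[0,0,0],[0,0,0]],"angular":[[0,0,0],[0,0,0],[0,0,0],[0,0,0],[0,0,0],[0,0,0],[0,0,0],[0,0,0],[0,0,0]],"jaw":[40,40,40,40,40,40,40,40,40]}'; python3 fs.py
python3 -c "
from h import *
f=manip.grab_frame('scene');cv2.imwrite('pics/g14.png',f);cv2.imwrite('pics/g14c.png',cv2.resize(f[270:350,340:450],None,fx=7,fy=7,interpolation=cv2.INTER_CUBIC))
f=manip.grab_frame('top');cv2.imwrite('pics/g14t.png',f)
"
```

```text
time: 22.45
tool_pos: [0.6153, 0.1439, 0.0896]
tool_rot: [-0.646, 0.68, 0.198, 0.285]
contact_force: [0.3, 0.3, -0.3]
gripper_width: 0.472
board tcp [0.013  0.0942 0.0896] Fb [ 0.25  0.38 -0.25]
time: 23.35
tool_pos: [0.524, 0.1543, 0.1889]
tool_rot: [-0.646, 0.68, 0.198, 0.286]
contact_force: [0.0, -0.5, -0.3]
gripper_width: 0.466
t 23.35 tcp [0.524  0.1543 0.1889] ydir [ 0.639 -0.087 -0.765] zdir [ 0.132  0.991 -0.002] zyaw 82.43 F [ 0.05 -0.49 -0.27] w 0.466
q [ 0.285 -0.482  2.25  -0.392  0.757 -0.953]
board tcp [-0.0789  0.0923  0.1889] Fb [ 0.11 -0.47 -0.27]
```

View pics/g14.png

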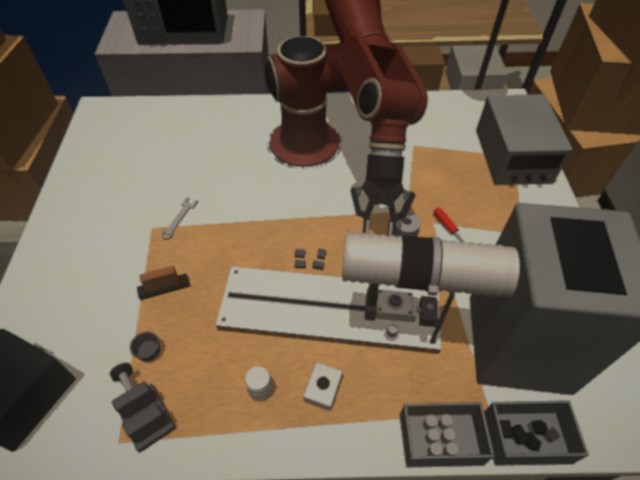

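View pics/g14c.png

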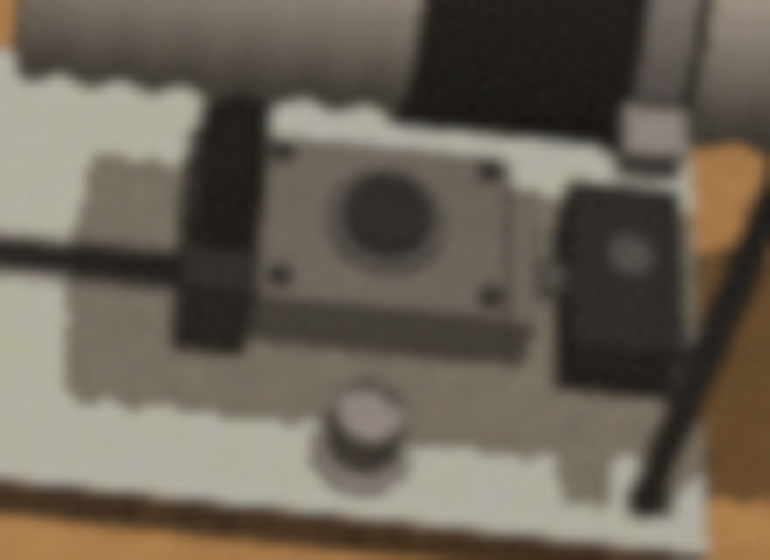

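View pics/g14t.png

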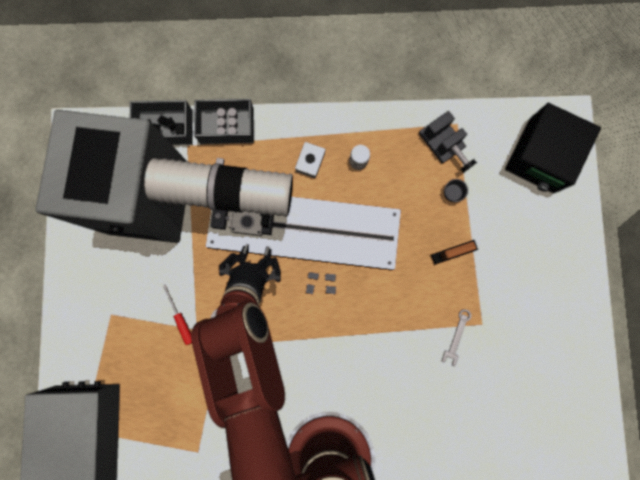

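```bash
python3 -c "
from plant import manip
print(manip.job_done())"
```

```text
the job is handed in; nothing more can be done
None
```

The job is done and handed in at about 23.5 s of the 72 s allowed.

- **Sweeping:** I gripped the scraper by its handle and swept all four offcuts off the robot-side edge in one stroke, with the fingertips well above the pieces. The pictures show the four lying together on the bench, with the jaw where it was. The block is back upright on the bench within a few millimetres of where it started.
- **Clamping:** I pinched the jaw grip with the hand leaning back 40° and slid it along the track in the direction of the stop. The push force was steady at about 10.2 N, then jumped by about 3 N at jaw y ≈ 0.088 m, which I took as the pad. I pushed on to 0.0939 m, about 5.9 mm of the pad's 12 mm. The force there was about 14 to 15 N against the 14.8 N expected, so the pad was not hard home. I eased off the arm's push before opening the fingers.
- **Last checks:** After letting go, the force reads about zero. The final pictures show the housing square between the jaw and the pushed-in pad. The bystanders look where they were, though the reel is hidden by the arm in the top view and was checked only in the scene view.
- **Disagreements:** The camera estimate put pad contact at y ≈ 0.086 m, 2 mm short of where I felt it, and I went by the force. A side force of up to about 14 N built up while sliding because my track angle was slightly off, and I corrected it on the way.

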